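# Finger-check an empty roller lane before restocking

## Robot

A 6-joint arm with a two-finger parallel gripper is mounted at the origin on the work surface. World frame = base frame: x ahead of the robot, y to its left, z up, the work surface at z = 0. Lengths are in m, angles in rad, forces in N, time in s.
With the tool pointing down it reaches from about 0.325 to 0.85 m from the base axis. Payload 15.5 kg.
Tool frame: the origin (TCP) lies at the very end of the fingers, on their centre line; the grasp point (between the pads) lies 19 mm behind it (ctrl.grip_point_offset is the distance from the TCP to the grasp point, in m); y points along the fingers, x is the direction in which the jaws open and shut, and the axes are right-handed (so a half turn about y gives the same grasp; the last joint's range is limited). The gripper opens to 91 mm and grips with 3 to 60 N. Pads are 32 mm wide; open, the fingers measure 118 mm over their backs; the gripper's body (76 mm by 178 mm) begins 60 mm behind the grasp point.
Start: joints at [1.052, 0.494, 1.345, -0, 1.302, -0.096], TCP at [0.256, 0.57, 0.19] pointing down, gripper open.
Joint ranges: [-2.91, 2.91], [-0.82, 2.16], [0.22, 2.67], [-1.22, 4.37], [0.12, 2.79], [-3.08, 3.08]. Speed limits (rad/s): [1.89, 1.89, 2.57, 3.01, 3.01, 3.01].

## Interface

Orientations are given as [roll, pitch, yaw] about the fixed x, y, z axes, in that order (R = Rz(yaw) Ry(pitch) Rx(roll)).
In Python, from plant import ctrl gives the robot as it stands.
- The arm moves only by the tool send_rows, never from a script. Its argument "targets" is a list of rows, each a list of 5 numbers: the opening, from 0 (shut) to 1 (fully open), then the shift along the tool's x, y, z in mm, then the turn about the tool's y in degrees. A call has 1 to 8 rows; each row shifts and turns the pose as measured when the row begins, along the tool's axes as they then stand; what a row does not reach is not made up. A row lasts 1/10 s, in which the tool goes at most 50 mm and 8.59 degrees, less where a joint would pass 70% of its speed; a pose out of reach is approached as far as the arm can. A call with a gripper value outside its range is refused whole. The fingers move at their own pace and stop on an object; the grip force is fixed at half the most. Time passes only in rows, so rows that do not move let the fingers close. It gives the time, the measured TCP pose, the force and the opening at its end, in the units of the state.
- ctrl.sense(): the state, without advancing time (a new reading comes with each control period).
- ctrl.capture(name): name is "scene" or "top"; returns (picture, depth): 384x512x3 uint8, blue, green, red; 384x512 float32, m along the optical axis (not along the pixel's ray), 0 where there is no reading.
- ctrl.calibration(name): a dict with "K" (3x3 intrinsics, pixels), "distortion" ([k1, k2, p1, p2, k3] as OpenCV has them; the pictures are not rectified), "cam_to_world" (4x4, takes a point from camera to world coordinates). Camera axes: x right, y down, z forward; pixel columns grow to the right and rows downward; lengths in m; the calibration is good to about 2 mm. A picture is of the moment at which its call begins. calibration takes no time and is no camera call.
- ctrl.job_done(): hands the job in, once; it reports no verdict.
The state is a dict: "t": time; "joints": joint angles; "joint_vel": joint speeds; "tau": joint torques, N m; "eef_pos": TCP position; "tool_rot": TCP orientation; "wrist_force": force on the tool from outside, world axes, zero at the start; "torque": the same for the moment, N m; "grip_width": finger opening in m.
Only numpy, scipy, OpenCV 4.12 (cv2) and the standard library are available. Lean on these libraries where they do the work, as an engineer would, in place of code of your own. Each camera call takes 0.05 s, during which the arm holds its last target.

## Task

Before the empty roller lane on the shop counter is restocked, check that it runs freely: run closed fingertips lightly along the row of rollers from the red end to the green end, so that every one of the eight rollers is turned towards the green end. Touch gently - do not press the sprung bed down to its stop - then lift the hand clear, and leave the goods standing around the lane where they are, neither pushed nor picked up.

Things in the scene. Friction and masses are not known exactly. Their poses are not given: they have to be found in the camera images.
- lane: Roller lane: metal frame fixed to the counter, 112 mm wide, 320 mm long, with eight blue-striped white rollers in a straight row. Origin: centre of its underside. y runs along the row from the red to the green end, x along the axles, z up. The 20 mm long red and green end blocks (centred at y = -148 and +148 mm) and the frame's sides are 44 mm high, 16 mm lower than the roller tops.
- first_top (a point): Highest point of roller 1, the one next to the red end block, at mid-length, 60 mm above the counter; on the lane at x = 0, y = -112 mm. Moves down with the bed.
- last_top (a point): The same on roller 8, next to the green end block; on the lane at x = 0, y = +112 mm. The eight rollers are 24 mm across, 74 mm long and 32 mm apart centre to centre, all of one height, so the row between the two points is straight and level, with gaps of 8 mm.
- bed (a joint): How far the roller bed (black side strips and all eight rollers together) is pressed down, m: 0 at rest, 0.015 at its stop. It rides straight up and down on soft springs: about 1.5 N on the rollers starts it moving, then 0.5 N per mm more, and it rises again when let go. Pressing it beyond 0.0125 counts as leaning on the lane.
- roller1 (a joint): Turn of roller 1 (1 is at the red end, 8 at the green end), rad: 0 at the start, grows when its top is stroked towards the green end, falls when stroked towards the red end. It turns freely with slight friction and stays where it is left.
- roller2 (a joint): Turn of roller 2 (1 is at the red end, 8 at the green end), rad: 0 at the start, grows when its top is stroked towards the green end, falls when stroked towards the red end. It turns freely with slight friction and stays where it is left.
- roller3 (a joint): Turn of roller 3 (1 is at the red end, 8 at the green end), rad: 0 at the start, grows when its top is stroked towards the green end, falls when stroked towards the red end. It turns freely with slight friction and stays where it is left.
- roller4 (a joint): Turn of roller 4 (1 is at the red end, 8 at the green end), rad: 0 at the start, grows when its top is stroked towards the green end, falls when stroked towards the red end. It turns freely with slight friction and stays where it is left.
- roller5 (a joint): Turn of roller 5 (1 is at the red end, 8 at the green end), rad: 0 at the start, grows when its top is stroked towards the green end, falls when stroked towards the red end. It turns freely with slight friction and stays where it is left.
- roller6 (a joint): Turn of roller 6 (1 is at the red end, 8 at the green end), rad: 0 at the start, grows when its top is stroked towards the green end, falls when stroked towards the red end. It turns freely with slight friction and stays where it is left.
- roller7 (a joint): Turn of roller 7 (1 is at the red end, 8 at the green end), rad: 0 at the start, grows when its top is stroked towards the green end, falls when stroked towards the red end. It turns freely with slight friction and stays where it is left.
- roller8 (a joint): Turn of roller 8 (1 is at the red end, 8 at the green end), rad: 0 at the start, grows when its top is stroked towards the green end, falls when stroked towards the red end. It turns freely with slight friction and stays where it is left.
- jar: Amber glass jar with a red cap, 62 mm across, 85 mm tall. Loose; origin at the centre of its underside. Stands on the counter close beside the lane, not on it.
- can: Drinks can with a green label, 60 mm across, 90 mm tall. Loose; origin at the centre of its underside. Stands on the counter close beside the lane, not on it.
- tin: Flat brass-coloured food tin, 72 mm across, 45 mm tall. Loose; origin at the centre of its underside. Stands on the counter close beside the lane, not on it.
- tea_box: Red tea box, 55 x 55 mm, 80 mm tall. Loose; origin at the centre of its underside. Stands on the counter close beside the lane, not on it.
- soap: Tall blue soap bottle with a white cap, 64 mm across, 170 mm tall, well to the robot's left. Loose; origin at the centre of its underside.
- mug: White mug with a handle, 76 mm across, 85 mm tall, well to the robot's right. Loose; origin at the centre of its underside.

How it is judged:
By the outcome, as a careful person would: the job done as asked, in the order asked, and still so for the second after the job is handed in, with the robot touching nothing.
It also fails if it takes over 45 s, if anything falls off the work surface, if the arm or the gripper's body presses on something with over 40 N, if the wrist force passes 120 N, or if a joint passes its speed limit or range.

## Working session

There is one attempt and no reset: what is moved stays moved. The work goes in short steps, Python scripts to look and compute and a tool call to move; the robot and the scene stay as the last step left them, time stands still between calls to the robot, and variables do not carry over. Pictures are saved under pics/ and viewed, and the job is handed in when it is done.

Besides the shell and the picture viewer there is one more tool, called as name(argument=value, ...) on one line, values as JSON. send_rows: Moves the arm, as the interface text tells. Its arguments: {"type":"object","properties":{"targets":{"type":"array"}},"required":["targets"]}

```bash
mkdir -p pics; ls
python3 - <<'E'
from plant import ctrl
import cv2,numpy as np
for n in("scene","top"):
    im,d=ctrl.capture(n); cv2.imwrite(f"pics/{n}0.png",im); np.savez(f"{n}0.npz",im=im,d=d)
    c=ctrl.calibration(n); print(n,np.round(c["K"],1).tolist(),c["distortion"],np.round(c["cam_to_world"],3).tolist())
s=ctrl.sense();print({k:np.round(v,3).tolist() for k,v in s.items()})
E
```

```text
pics
scene [[386.9, 0.0, 258.5], [0.0, 386.9, 193.7], [0.0, 0.0, 1.0]] [0.04125654 0.         0.         0.         0.        ] [[-0.846, 0.42, -0.328, 0.882], [0.532, 0.669, -0.518, 0.502], [0.002, -0.613, -0.79, 0.832], [0.0, 0.0, 0.0, 1.0]]
top [[437.1, 0.0, 254.5], [0.0, 437.1, 194.5], [0.0, 0.0, 1.0]] [0.04762206 0.         0.         0.         0.        ] [[0.027, -0.995, 0.094, 0.424], [-1.0, -0.026, 0.012, 0.013], [-0.009, -0.094, -0.996, 1.36], [0.0, 0.0, 0.0, 1.0]]
{'t': 0.1, 'joints': [1.052, 0.494, 1.346, -0.0, 1.303, -0.095], 'joint_vel': [0.0, -0.003, 0.0, -0.001, -0.001, 0.002], 'tau': [0.001, -88.024, -38.254, 0.071, 0.049, 0.0], 'eef_pos': [0.256, 0.57, 0.19], 'tool_rot': [-1.571, 0.001, 1.148], 'wrist_force': [0.963, 0.299, -0.302], 'torque': [0.019, -0.03, 0.006], 'grip_width': 0.091}
```

View pics/scene0.png

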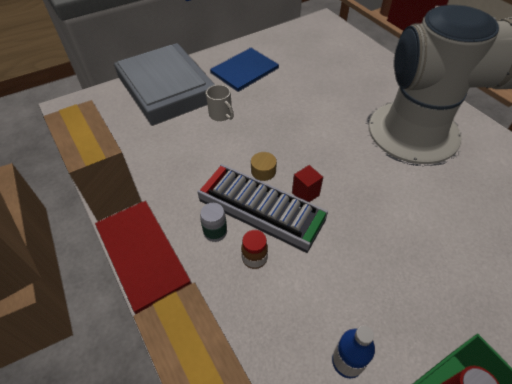

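View pics/top0.png

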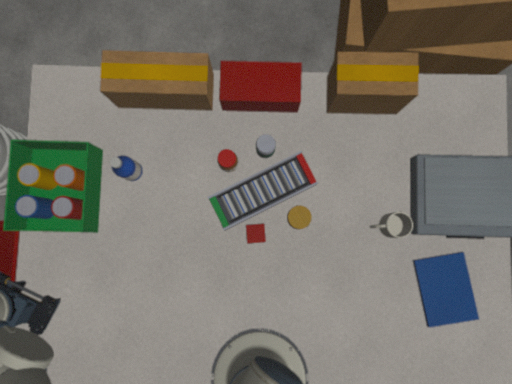

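The top view shows the lane from its red end at about (306,169) to its green end at about (220,210). Jar (227,159) and can (266,145) stand on the far side, and tea box (256,233) and tin (299,217) on the near side. Next I measure them from both views.

```bash
cat > h.py <<'E'
import numpy as np,cv2
from plant import ctrl
def cloud(n,f):
    z=np.load(f); im,d=z["im"],z["d"]; c=ctrl.calibration(n)
    v,u=np.mgrid[0:384,0:512]
    p=cv2.undistortPoints(np.stack([u,v],-1).reshape(-1,1,2).astype(np.float64),c["K"],np.array(c["distortion"])).reshape(384,512,2)
    P=np.concatenate([p*d[...,None],d[...,None]],-1); T=np.array(c["cam_to_world"])
    return im,d,P@T[:3,:3].T+T[:3,3]
def ray(n,uv):
    c=ctrl.calibration(n);T=np.array(c["cam_to_world"])
    p=cv2.undistortPoints(np.array(uv,float).reshape(-1,1,2),c["K"],np.array(c["distortion"])).reshape(-1,2)
    return T[:3,3],np.c_[p,np.ones(len(p))]@T[:3,:3].T
def atz(n,uv,z):
    o,r=ray(n,uv); return o+r*((z-o[2])/r[:,2])[:,None]
E
python3 - <<'E'
from h import *
for n in("scene","top"):
    im,d,P=cloud(n,n+"0.npz")
    print(n,"valid",(d>0).mean())
    x,y,z=P[...,0],P[...,1],P[...,2]
    # table
    m=(d>0)&(x>.3)&(x<.7)&(abs(y)<.25)&(abs(z)<.02); print("table z",np.median(z[m]))
    hsv=cv2.cvtColor(im,cv2.COLOR_BGR2HSV)
    reg=(d>0)&(z>.025)&(x>.3)&(x<.75)&(y>-.25)&(y<.25)
    k,l,st,cn=cv2.connectedComponentsWithStats(reg.astype(np.uint8))
    for i in range(1,k):
        if st[i,4]<40: continue
        q=P[l==i]; zt=np.percentile(q[:,2],95); t=q[q[:,2]>zt-.008]
        print(st[i].tolist(),"zt",zt.round(4),"top c",t.mean(0).round(4),"min",t.min(0).round(3),"max",t.max(0).round(3))
    H,S,V=cv2.split(hsv)
    for nm,mm in(("red",((H<8)|(H>172))&(S>150)),("green",(H>45)&(H<85)&(S>120))):
        mm=mm&(d>0)&(z>.036)&(z<.052)&(x>.4)&(x<.65)&(abs(y)<.2)
        k,l,st,cn=cv2.connectedComponentsWithStats(mm.astype(np.uint8))
        for i in range(1,k):
            if st[i,4]>15: print(nm,st[i].tolist(),cn[i].round(1),np.median(P[l==i],0).round(4),P[l==i].mean(0).round(4))
im=np.load("top0.npz")["im"]; cv2.imwrite("pics/topz.png",cv2.resize(im[120:255,190:340],None,fx=5,fy=4.44*5/4.44,interpolation=cv2.INTER_CUBIC)[:600])
im=np.load("scene0.npz")["im"]; cv2.imwrite("pics/scz.png",cv2.resize(im[150:270,190:340],None,fx=5,fy=5,interpolation=cv2.INTER_CUBIC))
E
```

```text
scene valid 0.9959309895833334
table z -0.0006619916268113535
[251, 152, 26, 24, 486] zt 0.0464 top c [ 0.4836 -0.1049  0.0439] min [ 0.447 -0.144  0.039] max [ 0.518 -0.071  0.048]
[197, 164, 131, 84, 5821] zt 0.088 top c [0.6475 0.0069 0.0869] min [ 0.405 -0.026  0.08 ] max [0.723 0.053 0.093]
[241, 230, 27, 35, 776] zt 0.0858 top c [0.6504 0.1167 0.0839] min [0.623 0.088 0.078] max [0.676 0.142 0.088]
red [207, 167, 19, 21, 153] [216.  176.3] [ 0.6194 -0.1277  0.0425] [ 0.6191 -0.1272  0.0423]
red [294, 182, 27, 15, 101] [305.6 189.7] [0.4539 0.0474 0.0448] [0.4444 0.0382 0.0441]
green [303, 211, 22, 31, 263] [314.  225.6] [0.4933 0.1378 0.0431] [0.4925 0.1378 0.0429]
top valid 0.9959513346354166
table z 0.0003541788197649609
[256, 134, 20, 23, 369] zt 0.094 top c [6.963e-01 1.000e-04 9.040e-02] min [ 0.67  -0.025  0.086] max [0.724 0.028 0.097]
[217, 149, 21, 23, 364] zt 0.0884 top c [0.6506 0.1145 0.0853] min [0.626 0.089 0.081] max [0.677 0.139 0.092]
[207, 151, 111, 79, 2988] zt 0.0624 top c [0.5622 0.0048 0.0588] min [ 0.465 -0.125  0.054] max [0.657 0.126 0.069]
[287, 205, 25, 24, 452] zt 0.0496 top c [ 0.4834 -0.1073  0.0457] min [ 0.45  -0.143  0.042] max [ 0.519 -0.073  0.057]
[246, 223, 20, 21, 355] zt 0.0845 top c [0.4315 0.023  0.0805] min [ 0.402 -0.006  0.077] max [0.461 0.051 0.087]
red [300, 163, 15, 21, 128] [307.5 172.3] [ 0.6199 -0.1312  0.0437] [ 0.6192 -0.1303  0.0438]
green [210, 197, 18, 30, 174] [218.8 211.2] [0.4948 0.1348 0.0442] [0.4943 0.1349 0.0442]
```

View pics/topz.png

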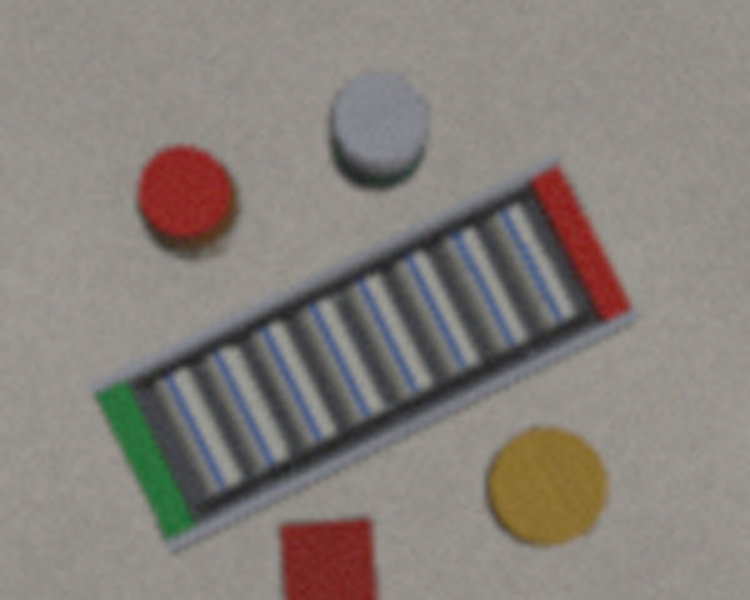

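View pics/scz.png

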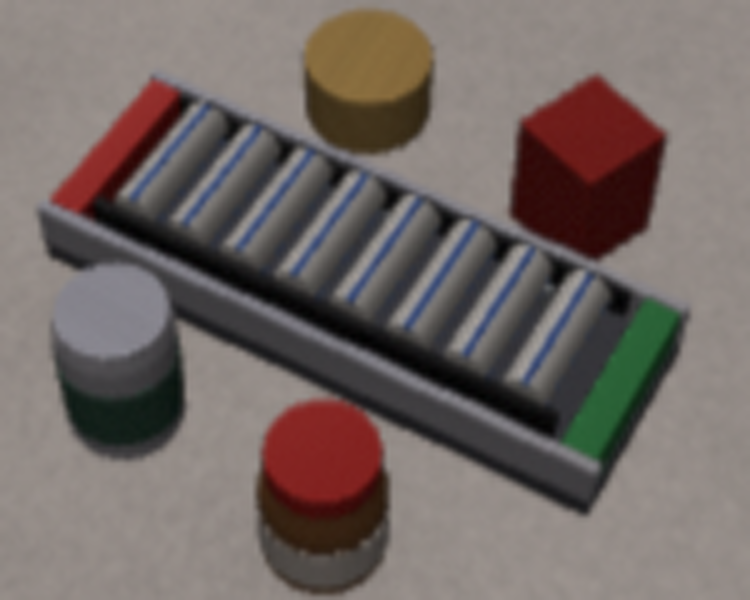

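Run:
```python
from h import *
B={}
for n in("scene","top"):
    im,d,P=cloud(n,n+"0.npz");H,S,V=cv2.split(cv2.cvtColor(im,cv2.COLOR_BGR2HSV));z=P[...,2]
    for nm,mm in(("red",((H<10)|(H>170))&(S>110)),("green",(H>45)&(H<85)&(S>90))):
        c0=np.array([.6195,-.129] if nm=="red" else [.4937,.1362])
        mm=mm&(np.hypot(P[...,0]-c0[0],P[...,1]-c0[1])<.068)&(z>.034)
        v,u=np.nonzero(mm); X=atz(n,np.c_[u,v],.044); r=cv2.minAreaRect((X[:,:2]*1000).astype(np.float32))
        B[n,nm]=np.array(r[0])/1000; print(n,nm,r,X.mean(0).round(4))
st=[("top",(296.6,172.2),(229,205.8)),]
off=lambda p,o:((p[0]+.5)/5-.5+o[0],(p[1]+.5)/5-.5+o[1])
T=[off((535,263),(190,120)),off((197,431),(190,120))]; Sx=[off((172,150),(190,150)),off((563,328),(190,150))]
for a,b in zip(T,Sx):
    o1,r1=ray("top",[a]);o2,r2=ray("scene",[b])
    t=np.linalg.lstsq(np.c_[r1[0],-r2[0]],o2-o1,rcond=None)[0]
    p,q=o1+r1[0]*t[0],o2+r2[0]*t[1]; print("stripe tri",((p+q)/2).round(4),"gap",np.linalg.norm(p-q).round(4))
for n in("scene","top"):
    r,g=B[n,"red"],B[n,"green"];print(n,(r+g)/2,np.degrees(np.arctan2(*(g-r)[::-1])),np.linalg.norm(g-r))
r=(B["scene","red"]+B["top","red"])/2;g=(B["scene","green"]+B["top","green"])/2;e=(g-r)/np.linalg.norm(g-r);c=(r+g)/2
print("c",c,"e",e,"deg",np.degrees(np.arctan2(e[1],e[0])))
for nm,p in dict(jar=(.6505,.1155),can=(.6963,0),tin=(.4835,-.106),tea=(.4315,.023)).items():
    w=np.array(p)-c;print(nm,"lane x",(w@[e[1],-e[0]]).round(3),"y",(w@e).round(3))
im,d,P=cloud("top","top0.npz");print("soap",P[165,125],P[168,133])
s=ctrl.sense()["eef_pos"][:2]
for y in(-.121,.135): print(y,c+e*y,"from tcp in tool x,z:",)
```

```text
scene red ((628.637451171875, -119.92387390136719), (96.14068603515625, 25.526443481445312), 28.083871841430664) [ 0.6308 -0.1205  0.044 ]
scene green ((491.3322448730469, 137.29031372070312), (94.87601470947266, 21.03435516357422), 28.14496421813965) [0.4928 0.138  0.044 ]
top red ((631.07373046875, -124.15185546875), (96.84476470947266, 20.290416717529297), 28.677818298339844) [ 0.6306 -0.1243  0.044 ]
top green ((493.3996887207031, 134.5732879638672), (94.80799865722656, 18.496990203857422), 27.549394607543945) [0.4936 0.1348 0.044 ]
stripe tri [ 0.6145 -0.0944  0.0593] gap 0.0049
stripe tri [0.5087 0.1052 0.0599] gap 0.0045
scene [0.55998485 0.00868322] 118.09404045226493 0.2915679303195832
top [0.56223671 0.00521072] 118.01854625838311 0.29307480549421394
c [0.56111078 0.00694697] e [-0.47033734  0.88248671] deg 118.05619606484551
jar lane x 0.13 y 0.054
can lane x 0.116 y -0.07
tin lane x -0.122 y -0.063
tea lane x -0.107 y 0.075
soap [0.61475909 0.3989292  0.12599903] [0.60964239 0.38156036 0.10643282]
-0.121 [ 0.6180216  -0.09983392] from tcp in tool x,z:
0.135 [0.49761524 0.12608267] from tcp in tool x,z:
```

send_rows(targets=[[0,0,-25,0,7.5],[0,0,-25,0,7.5],[0,0,0,0,7.5],[0,0,0,0,7.5],[0,0,0,0,7.7],[0,0,0,0,0]])

```text
t: 0.7
eef_pos: [0.2556, 0.5684, 0.2395]
tool_rot: [-1.574, 0.005, 0.465]
wrist_force: [0.4, -0.2, -0.1]
grip_width: 0.0462
```

```bash
cat > to.py <<'E'
from h import *
from scipy.spatial.transform import Rotation as R
import sys
c=np.array([.5611,.0069]);e=np.array([-.4703,.8825])
def rep():
    s=ctrl.sense();M=R.from_euler("xyz",s["tool_rot"]).as_matrix();p=np.array(s["eef_pos"]);w=p[:2]-c
    print("t",round(s["t"],2),"p",p.round(4),"rot",np.round(s["tool_rot"],3),"lane x,y mm",((w@[e[1],-e[0]])*1000).round(1),(w@e*1000).round(1),"F",np.round(s["wrist_force"],2),"grip",round(s["grip_width"],4))
    if len(sys.argv)>2:
        g=np.r_[c+e*float(sys.argv[1])/1000,float(sys.argv[2])/1000]
        print("shift mm",((g-p)@M*1000).round(1),"turn",np.degrees(s["tool_rot"][2]-.4896).round(2))
rep()
E
python3 to.py -122 240
```

```text
t 0.7 p [0.2556 0.5684 0.2395] rot [-1.574  0.005  0.465] lane x,y mm -5.6 639.2 F [ 0.44 -0.17 -0.13] grip 0.0462
shift mm [  24.     1.9 -760.9] turn -1.39
```

send_rows(targets=[[0,1.5,0,-45,-1.4],[0,1.5,0,-45,0],[0,1.5,0,-45,0],[0,1.5,0,-45,0],[0,1.5,0,-45,0],[0,1.5,0,-45,0],[0,1.5,0,-45,0],[0,1.5,0,-45,0]])

```text
t: 1.5
eef_pos: [0.4424, 0.2518, 0.2381]
tool_rot: [-1.573, 0.008, 0.538]
wrist_force: [1.2, -0.9, 0.0]
grip_width: 0.0003
```

```bash
python3 to.py -122 200
```

```text
t 1.5 p [0.4424 0.2518 0.2381] rot [-1.573  0.008  0.538] lane x,y mm 10.4 272.0 F [ 1.2  -0.94  0.04] grip 0.0003
shift mm [ -29.    39.3 -393. ] turn 2.75
```

send_rows(targets=[[0,-3,0,-45,2.8],[0,-3,0,-45,0],[0,-3,0,-45,0],[0,-3,0,-45,0],[0,-3,0,-45,0],[0,-3,5,-45,0],[0,0,5,-40,0],[0,0,5,0,0]])

```text
t: 2.3
eef_pos: [0.5831, -0.0455, 0.2229]
tool_rot: [-1.574, 0.008, 0.522]
wrist_force: [0.1, 0.3, 0.1]
grip_width: 0.0005
```

```bash
python3 to.py -122 100
```

```text
t 2.3 p [ 0.5831 -0.0455  0.2229] rot [-1.574  0.008  0.522] lane x,y mm -5.2 -56.6 F [0.08 0.29 0.1 ] grip 0.0005
shift mm [  4.  123.1 -65.1] turn 1.85
```

send_rows(targets=[[0,2,20,-25,1.9],[0,2,25,-25,0],[0,0,25,-15,0],[0,0,25,0,0],[0,0,15,0,0],[0,0,5,0,0],[0,0,0,0,0]])

```text
t: 3.0
eef_pos: [0.6175, -0.1033, 0.1018]
tool_rot: [-1.572, 0.009, 0.514]
wrist_force: [0.7, -0.3, 0.4]
grip_width: 0.0007
```

```bash
python3 to.py -122 70
```

```text
t 3.0 p [ 0.6175 -0.1033  0.1018] rot [-1.572  0.009  0.514] lane x,y mm -2.0 -123.8 F [ 0.73 -0.28  0.38] grip 0.0007
shift mm [ 2.4 31.8  1.8] turn 1.39
```

send_rows(targets=[[0,2,15,1,1.5],[0,0,10,0,1],[0,0,5,0,0.5],[0,0,3,0,0],[0,0,0,0,0]])

```text
t: 3.5
eef_pos: [0.6197, -0.1008, 0.0682]
tool_rot: [-1.574, 0.007, 0.46]
wrist_force: [-1.2, -0.3, 0.4]
grip_width: 0.0008
```

```bash
python3 to.py -122 55
python3 - <<'E'
from h import *
a=[]
for n in("scene","top"):
    im,d=ctrl.capture(n)
    a.append(cv2.resize(im[130:270,190:340] if n=="scene" else im[115:255,190:340],(400,373)))
cv2.imwrite("pics/a1.png",np.hstack(a))
E
```

```text
t 3.5 p [ 0.6197 -0.1008  0.0682] rot [-1.574  0.007  0.46 ] lane x,y mm 1.1 -122.6 F [-1.21 -0.31  0.41] grip 0.0008
shift mm [-1.  13.2  0.6] turn -1.67
```

View pics/a1.png

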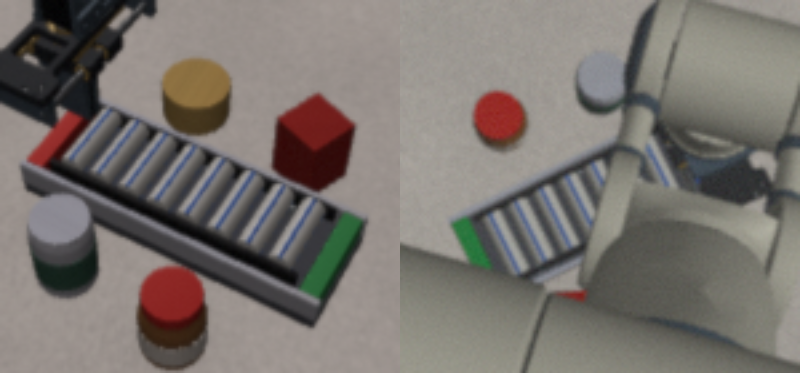

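```bash
python3 to.py
python3 - <<'E'
from h import *
im,d=ctrl.capture("scene"); c=ctrl.calibration("scene");T=np.linalg.inv(c["cam_to_world"])
np.savez("s1.npz",im=im,d=d)
p=np.array(ctrl.sense()["eef_pos"])
pts=np.array([p,p+[0,0,.04],[.6138,-.0919,.06],[.5084,.1057,.06]])
q,_=cv2.projectPoints(pts,cv2.Rodrigues(T[:3,:3])[0],T[:3,3],c["K"],np.array(c["distortion"]));q=q.reshape(-1,2);print(q)
big=cv2.resize(im[110:230,185:335],None,fx=5,fy=5,interpolation=cv2.INTER_CUBIC)
for a in q: cv2.circle(big,(int((a[0]-185+.5)*5),int((a[1]-110+.5)*5)),4,(0,255,0),1)
cv2.imwrite("pics/a2.png",big)
E
```

```text
t 3.6 p [ 0.62   -0.1009  0.0687] rot [-1.575  0.006  0.46 ] lane x,y mm 1.2 -122.8 F [ 0.55 -0.11  0.58] grip 0.0006
[[219.69031911 176.31544312]
 [218.44344742 165.95425291]
 [223.7542868  179.79620953]
 [301.50125904 215.11388442]]
```

View pics/a2.png

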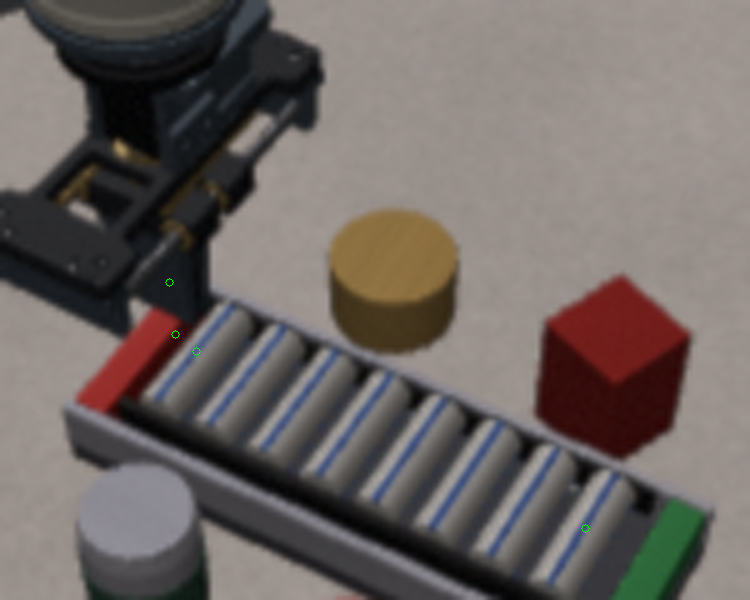

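Run:
```python
from h import *
im,d,P=cloud("scene","s1.npz")
for v in range(164,182):
    print(v,[tuple((P[v,u]*1000).round().astype(int).tolist()) for u in range(210,230,3)])
big=cv2.resize(im[155:195,200:240],None,fx=15,fy=15,interpolation=cv2.INTER_NEAREST)
big=np.clip(big.astype(float)*1.8,0,255).astype(np.uint8)
cv2.imwrite("pics/a3.png",big)
```

```text
164 [(668, -34, 207), (656, -48, 186), (630, -91, 131), (625, -84, 135), (619, -80, 135), (609, -85, 125), (555, -182, 2)]
165 [(669, -33, 205), (657, -46, 186), (629, -94, 124), (626, -82, 134), (619, -81, 130), (609, -86, 119), (554, -183, -3)]
166 [(665, -45, 188), (658, -44, 185), (630, -93, 122), (625, -86, 126), (619, -81, 127), (609, -86, 116), (558, -177, 0)]
167 [(670, -33, 199), (658, -44, 181), (630, -94, 117), (625, -87, 121), (620, -81, 124), (608, -88, 110), (576, -138, 43)]
168 [(670, -33, 196), (633, -105, 105), (630, -96, 112), (626, -86, 119), (620, -81, 121), (609, -87, 108), (577, -137, 41)]
169 [(671, -33, 193), (633, -107, 99), (629, -98, 105), (625, -89, 112), (620, -82, 116), (609, -87, 104), (583, -125, 52)]
170 [(671, -33, 190), (601, -187, 0), (629, -98, 102), (625, -89, 108), (621, -80, 115), (609, -88, 100), (584, -124, 50)]
171 [(670, -35, 184), (603, -184, -1), (630, -98, 99), (625, -90, 103), (622, -79, 112), (610, -86, 98), (589, -114, 58)]
172 [(672, -31, 186), (604, -181, -2), (614, -137, 47), (625, -90, 100), (621, -82, 104), (611, -85, 96), (590, 
[... 410 characters left out ...]
32, 43), (619, -128, 43), (612, -123, 43), (600, -131, 27), (604, -103, 58), (598, -98, 59)]
177 [(634, -134, 41), (628, -129, 43), (621, -124, 43), (612, -125, 37), (601, -131, 24), (605, -101, 57), (599, -97, 57)]
178 [(636, -128, 45), (629, -127, 41), (623, -121, 44), (614, -121, 38), (614, -102, 58), (607, -97, 58), (599, -96, 54)]
179 [(637, -127, 42), (630, -124, 41), (624, -118, 43), (613, -123, 31), (616, -98, 59), (609, -94, 59), (602, -90, 58)]
180 [(640, -121, 47), (632, -121, 41), (625, -116, 42), (614, -123, 27), (617, -95, 58), (611, -91, 58), (603, -89, 55)]
181 [(642, -118, 46), (634, -116, 43), (625, -117, 37), (614, -123, 24), (619, -92, 58), (612, -88, 58), (604, -87, 54)]
```

View pics/a3.png

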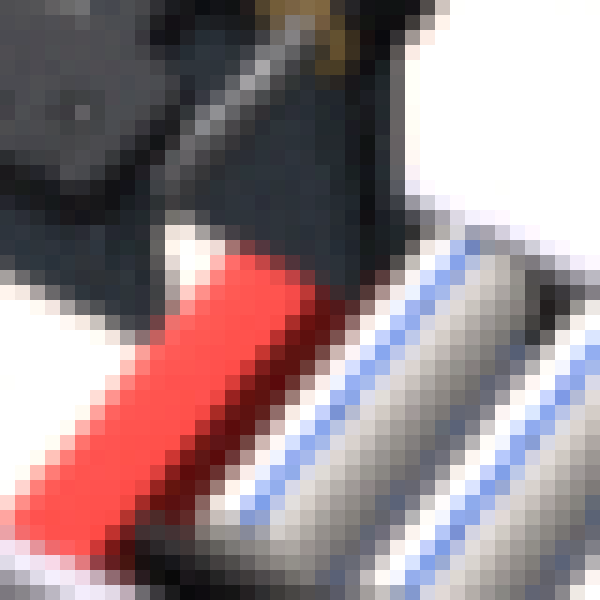

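Run:
```python
from h import *
from scipy.spatial.transform import Rotation as R
im=np.load("s1.npz")["im"]; c=ctrl.calibration("scene");T=np.linalg.inv(c["cam_to_world"])
s=ctrl.sense();p=np.array(s["eef_pos"]);M=R.from_euler("xyz",s["tool_rot"]).as_matrix()
big=cv2.resize(im[155:195,200:240],None,fx=15,fy=15,interpolation=cv2.INTER_CUBIC)
big=np.clip(big.astype(float)*1.8,0,255).astype(np.uint8)
for dz,col in((0,(0,255,0)),(-.01,(0,255,255)),(-.03,(255,0,255))):
    b=np.array([[a,dz,w] for a,w in((-.0135,-.016),(.0135,-.016),(.0135,.016),(-.0135,.016))])
    q,_=cv2.projectPoints(b@M.T+p,cv2.Rodrigues(T[:3,:3])[0],T[:3,3],c["K"],np.array(c["distortion"]))
    cv2.polylines(big,[((q.reshape(-1,2)-[200,155]+.5)*15).astype(np.int32)],True,col,1)
cv2.imwrite("pics/a4.png",big)
```

```text
(no output)
```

View pics/a4.png

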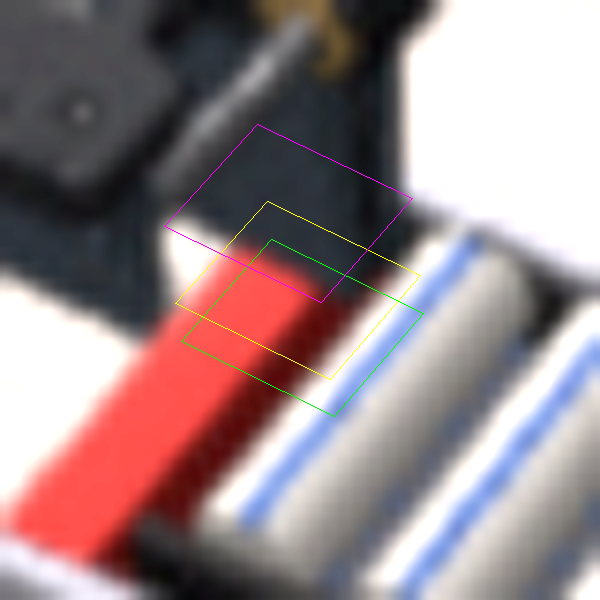

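The finger ends look about 28 mm higher than the reported TCP, judged by both colour edges and depth, so contact may come later than the TCP reading suggests. I'll go down in small steps and watch the force.

send_rows(targets=[[0,0,2,0,-1.2],[0,0,2,0,0],[0,0,0,0,0]])

```text
t: 3.95
eef_pos: [0.6205, -0.1012, 0.0653]
tool_rot: [-1.575, 0.005, 0.484]
wrist_force: [0.7, 0.3, 0.5]
grip_width: 0.0004
```

send_rows(targets=[[0,0,2,0,0],[0,0,2,0,0],[0,0,0,0,0]])

```text
t: 4.25
eef_pos: [0.6206, -0.1013, 0.061]
tool_rot: [-1.576, 0.005, 0.483]
wrist_force: [-0.2, -0.1, 0.6]
grip_width: 0.0003
```

send_rows(targets=[[0,0,2,0,0],[0,0,0,0,0]])

```text
t: 4.45
eef_pos: [0.6205, -0.1013, 0.0588]
tool_rot: [-1.575, 0.005, 0.483]
wrist_force: [0.4, -0.7, -0.9]
grip_width: 0.0005
```

```bash
python3 to.py -122 55
```

```text
t 4.45 p [ 0.6205 -0.1013  0.0588] rot [-1.575  0.005  0.483] lane x,y mm 1.5 -123.4 F [ 0.42 -0.67 -0.88] grip 0.0005
shift mm [-1.5  3.8  1.4] turn -0.36
```

send_rows(targets=[[0,0,2,0,0],[0,0,0,0,0]])

```text
t: 4.65
eef_pos: [0.6205, -0.1013, 0.0566]
tool_rot: [-1.575, 0.005, 0.483]
wrist_force: [-0.3, 0.0, 0.5]
grip_width: 0.0007
```

send_rows(targets=[[0,0,2,0,0],[0,0,0,0,0]])

```text
t: 4.85
eef_pos: [0.6205, -0.1013, 0.0544]
tool_rot: [-1.575, 0.005, 0.483]
wrist_force: [-1.3, 0.2, -0.4]
grip_width: 0.0004
```

```bash
python3 to.py -122 55
python3 - <<'E'
from h import *
im,d=ctrl.capture("scene"); np.savez("s2.npz",im=im,d=d)
big=cv2.resize(im[150:200,195:260],None,fx=12,fy=12,interpolation=cv2.INTER_CUBIC)
cv2.imwrite("pics/a5.png",np.clip(big.astype(float)*1.8,0,255).astype(np.uint8))
E
```

```text
t 4.85 p [ 0.6205 -0.1013  0.0544] rot [-1.575  0.005  0.483] lane x,y mm 1.5 -123.4 F [-1.29  0.17 -0.43] grip 0.0004
shift mm [-1.5 -0.6  1.4] turn -0.36
```

View pics/a5.png

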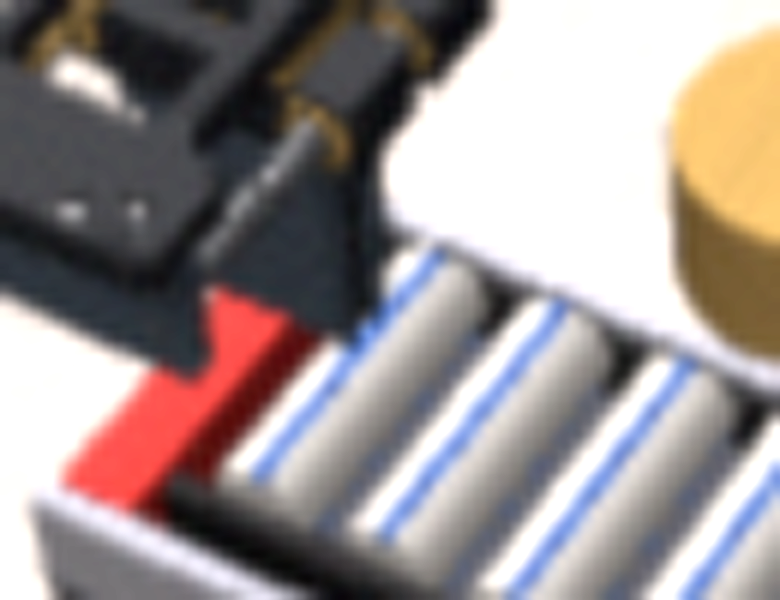

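send_rows(targets=[[0,-1,3,1,-0.3],[0,0,3,0,0],[0,0,2,0,0],[0,0,0,0,0]])

```text
t: 5.3
eef_pos: [0.619, -0.1009, 0.0459]
tool_rot: [-1.576, 0.005, 0.489]
wrist_force: [0.2, 0.9, -0.1]
grip_width: 0.0005
```

send_rows(targets=[[0,0,2,0,0],[0,0,2,0,0],[0,0,0,0,0]])

```text
t: 5.6
eef_pos: [0.6191, -0.101, 0.0415]
tool_rot: [-1.576, 0.005, 0.489]
wrist_force: [0.4, 0.5, 0.3]
grip_width: 0.0006
```

send_rows(targets=[[0,0,2,0,0],[0,0,0,0,0]])

```text
t: 5.8
eef_pos: [0.6191, -0.101, 0.0393]
tool_rot: [-1.576, 0.005, 0.489]
wrist_force: [-0.0, -0.7, -0.0]
grip_width: 0.0005
```

```bash
python3 to.py -122 55
python3 - <<'E'
from h import *
im,d=ctrl.capture("scene"); np.savez("s3.npz",im=im,d=d)
big=cv2.resize(im[150:200,195:260],None,fx=12,fy=12,interpolation=cv2.INTER_CUBIC)
cv2.imwrite("pics/a6.png",np.clip(big.astype(float)*1.8,0,255).astype(np.uint8))
im,d,P=cloud("scene","s3.npz")
for v in range(172,184): print(v,[tuple((P[v,u]*1000).round().astype(int).tolist()) for u in range(213,230,3)])
E
```

```text
t 5.8 p [ 0.6191 -0.101   0.0393] rot [-1.576  0.005  0.489] lane x,y mm 0.4 -122.5 F [-0.05 -0.69 -0.03] grip 0.0005
shift mm [ -0.5 -15.7   0.4] turn -0.03
172 [(665, -33, 179), (652, -46, 159), (627, -86, 105), (622, -80, 107), (610, -88, 93), (591, -111, 58)]
173 [(665, -32, 178), (653, -45, 157), (626, -89, 97), (622, -80, 104), (611, -86, 91), (592, -108, 58)]
174 [(666, -32, 174), (653, -44, 154), (627, -88, 95), (622, -81, 98), (611, -86, 87), (594, -105, 58)]
175 [(662, -42, 158), (631, -99, 83), (626, -90, 89), (622, -81, 94), (612, -85, 85), (596, -101, 59)]
176 [(663, -41, 156), (631, -100, 78), (626, -91, 84), (622, -82, 91), (613, -84, 82), (599, -96, 62)]
177 [(665, -36, 159), (630, -101, 72), (626, -93, 78), (621, -84, 84), (612, -85, 77), (599, -95, 59)]
178 [(667, -32, 161), (630, -104, 65), (626, -92, 75), (622, -84, 80), (614, -83, 76), (599, -96, 54)]
179 [(667, -32, 158), (624, -119, 42), (626, -94, 69), (622, -84, 76), (614, -82, 73), (602, -92, 56)]
180 [(668, -31, 156), (625, -116, 42), (614, -122, 28), (621, -86, 70), (614, -85, 67), (603, -89, 55)]
181 [(668, -32, 151), (626, -116, 39), (616, -119, 28), (619, -92, 59), (615, -83, 64), (605, -85, 56)]
182 [(668, -33, 146), (626, -117, 33), (627, -93, 58), (621, -89, 59), (614, -86, 57), (605, -86, 51)]
183 [(669, -30, 147), (626, -117, 29), (629, -90, 59), (623, -83, 62), (614, -85, 54), (606, -84, 51)]
```

View pics/a6.png

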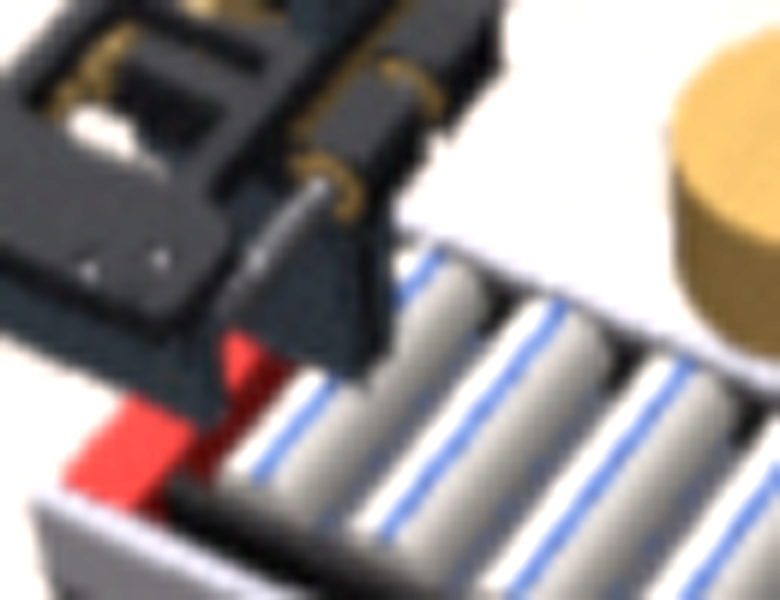

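send_rows(targets=[[0,0,2,0,0],[0,0,2,0,0],[0,0,0,0,0]])

```text
t: 6.15
eef_pos: [0.6195, -0.1011, 0.0354]
tool_rot: [-1.576, 0.005, 0.489]
wrist_force: [-0.7, 0.2, 1.9]
grip_width: 0.0005
```

send_rows(targets=[[0,0,1.5,0,0],[0,0,0,0,0]])

```text
t: 6.35
eef_pos: [0.6195, -0.1012, 0.0339]
tool_rot: [-1.576, 0.004, 0.489]
wrist_force: [-0.8, -0.4, 3.3]
grip_width: 0.0004
```

send_rows(targets=[[0,0,1.5,0,0],[0,0,0,0,0]])

```text
t: 6.55
eef_pos: [0.6196, -0.1012, 0.0325]
tool_rot: [-1.577, 0.004, 0.489]
wrist_force: [0.1, -0.2, 4.2]
grip_width: 0.0
```

Contact found at TCP z ≈ 36 mm, so the tip is indeed ~25 mm above the reported TCP. The bed is down about 4 mm, and I'm starting the stroke.

send_rows(targets=[[0,0,0,8,0],[0,0,-0.1,10,0],[0,0,-0.1,10,0]])

```text
t: 6.85
eef_pos: [0.6061, -0.0759, 0.0327]
tool_rot: [-1.577, 0.004, 0.488]
wrist_force: [-0.4, -1.1, 4.3]
grip_width: 0.0004
```

```bash
python3 to.py 135 32.5
```

```text
t 6.85 p [ 0.6061 -0.0759  0.0327] rot [-1.577  0.004  0.488] lane x,y mm 0.8 -94.2 F [-0.38 -1.07  4.35] grip 0.0004
shift mm [ -1.2  -1.3 229.2] turn -0.1
```

send_rows(targets=[[0,0,-0.3,12,0],[0,0,-0.2,12,0],[0,0,-0.1,12,0],[0,0,-0.1,12,0]])

```text
t: 7.25
eef_pos: [0.5811, -0.0289, 0.0333]
tool_rot: [-1.577, 0.004, 0.489]
wrist_force: [1.7, -1.5, 2.5]
grip_width: 0.0005
```

```bash
python3 to.py 135 32.5
python3 - <<'E'
from h import *
im,d=ctrl.capture("scene")
big=cv2.resize(im[150:250,195:330],None,fx=5.5,fy=5.5,interpolation=cv2.INTER_CUBIC)
cv2.imwrite("pics/a7.png",np.clip(big.astype(float)*1.8,0,255).astype(np.uint8))
E
```

```text
t 7.25 p [ 0.5811 -0.0289  0.0333] rot [-1.577  0.004  0.489] lane x,y mm 0.8 -41.0 F [ 1.65 -1.53  2.46] grip 0.0005
shift mm [ -1.   -0.3 176. ] turn -0.05
```

View pics/a7.png

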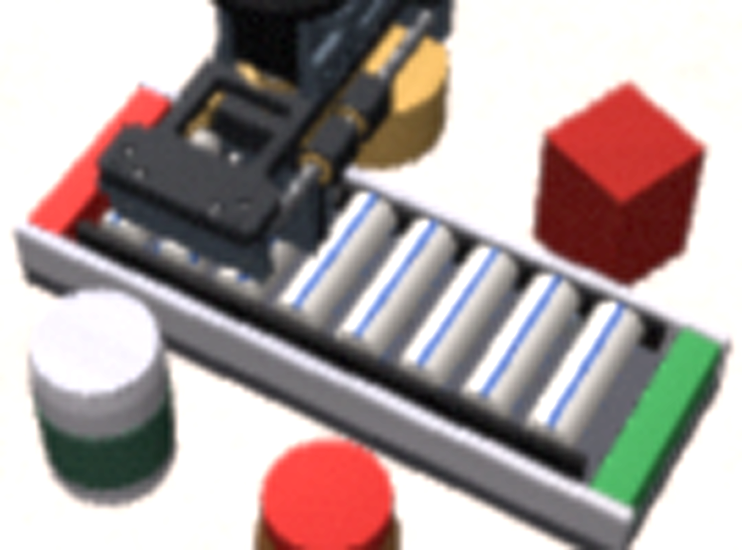

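send_rows(targets=[[0,0,0,12,0],[0,0,0,12,0],[0,0,-0.1,12,0],[0,0,-0.1,12,0]])

```text
t: 7.7
eef_pos: [0.5563, 0.018, 0.0333]
tool_rot: [-1.577, 0.003, 0.489]
wrist_force: [1.4, -0.0, 3.7]
grip_width: 0.0005
```

send_rows(targets=[[0,0,-0.1,12,0],[0,0,0,12,0],[0,0,-0.1,12,0],[0,0,0,12,0]])

```text
t: 8.1
eef_pos: [0.5315, 0.0643, 0.0332]
tool_rot: [-1.577, 0.003, 0.489]
wrist_force: [1.4, -1.2, 2.9]
grip_width: 0.0003
```

```bash
python3 to.py 135 33
```

```text
t 8.1 p [0.5315 0.0643 0.0332] rot [-1.577  0.003  0.489] lane x,y mm 0.9 64.5 F [ 1.45 -1.2   2.93] grip 0.0003
shift mm [-1.  -0.2 70.5] turn -0.03
```

send_rows(targets=[[0,0,-0.1,12,0],[0,0,0,12,0],[0,0,-0.1,12,0],[0,0,0,12,0],[0,0,0,10,0]])

```text
t: 8.6
eef_pos: [0.5016, 0.1203, 0.0331]
tool_rot: [-1.577, 0.003, 0.489]
wrist_force: [-0.0, -0.8, 2.5]
grip_width: 0.0005
```

```bash
python3 to.py 135 33
```

```text
t 8.6 p [0.5016 0.1203 0.0331] rot [-1.577  0.003  0.489] lane x,y mm 0.9 128.1 F [-0.   -0.82  2.46] grip 0.0005
shift mm [-0.9  0.   6.9] turn -0.02
```

send_rows(targets=[[0,0,-3,5,0],[0,0,-15,0,0],[0,0,-25,0,0],[0,0,-35,0,0],[0,0,-45,0,0],[0,0,-45,0,0],[0,0,-20,0,0],[0,0,0,0,0]])

```text
t: 9.4
eef_pos: [0.4952, 0.1286, 0.2276]
tool_rot: [-1.574, 0.01, 0.491]
wrist_force: [1.1, 0.7, -0.6]
grip_width: 0.0004
```

```bash
python3 to.py
python3 - <<'E'
from h import *
im,d=ctrl.capture("scene")
big=cv2.resize(im[140:270,190:330],None,fx=4.5,fy=4.5,interpolation=cv2.INTER_CUBIC)
cv2.imwrite("pics/a8.png",np.clip(big.astype(float)*1.6,0,255).astype(np.uint8))
E
```

```text
t 9.4 p [0.4952 0.1286 0.2276] rot [-1.574  0.01   0.491] lane x,y mm -0.9 138.4 F [ 1.07  0.74 -0.64] grip 0.0004
```

View pics/a8.png

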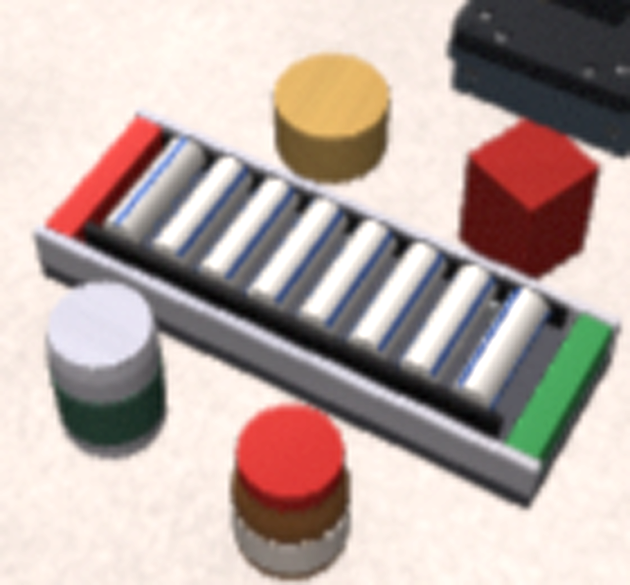

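The picture shows all eight rollers turned: on rollers 2–7 the stripes sit on the green side, and on 1 and 8 they have also shifted. The bed is level and the hand is high. Next I check that the goods haven't moved.

Run:
```python
from h import *
im,d=ctrl.capture("scene"); np.savez("sE.npz",im=im,d=d)
a,_,PA=cloud("scene","scene0.npz"); b,_,PB=cloud("scene","sE.npz")
g0,g1=[cv2.cvtColor(i,cv2.COLOR_BGR2GRAY).astype(np.float32) for i in(a,b)]
for n,(u,v,w,h) in dict(jar=(236,226,38,44),can=(195,200,36,42),tin=(246,148,36,34),tea=(288,164,38,40),mug=(200,82,38,42),soap=(328,325,52,55)).items():
    print(n,"shift px",np.round(cv2.phaseCorrelate(g0[v:v+h,u:u+w],g1[v:v+h,u:u+w])[0],2),"diff",np.abs(g0-g1)[v:v+h,u:u+w].mean().round(2))
im,d=ctrl.capture("top");cv2.imwrite("pics/tE.png",im)
```

```text
jar shift px [-0.    0.49] diff 7.17
can shift px [-0.05  0.46] diff 7.66
tin shift px [-0.03 -0.04] diff 8.75
tea shift px [-0.17  0.01] diff 14.93
mug shift px [0.01 0.52] diff 7.62
soap shift px [-0.    0.03] diff 7.24
```

View pics/tE.png

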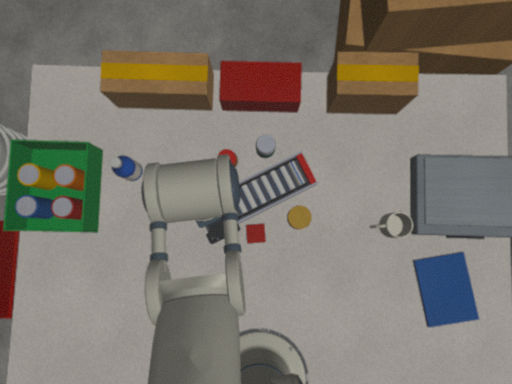

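The goods are in place: jar (227,158), can (266,145), tin (299,217) and tea box (256,233) are where they started. The largest image shift was 0.5 px, and the untouched mug shows the same.

```bash
python3 -c "
from plant import ctrl
print(ctrl.job_done())"
```

```text
the job is handed in; nothing more can be done
None
```

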